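# Stand two engine covers on the sloped photo stand

### The arm

A 6-joint arm with a two-finger parallel gripper is mounted at the origin on the work surface. World frame = base frame: x ahead of the robot, y to its left, z up, the work surface at z = 0. Lengths are in mm, angles in rad, forces in N, time in s.
With the tool pointing down it reaches from about 350 to 975 mm from the base axis. Payload 4.9 kg.
Tool frame: the origin (TCP) lies between the finger pads; the fingertips stand ctrl.tip_reach ahead of it and the grasp point (between the pads) lies 6 mm ahead of it (ctrl.tip_reach is the distance from the TCP to the fingertips, in mm); x points along the fingers, z is the direction in which the jaws open and shut, and the axes are right-handed (so a half turn about x gives the same grasp; the last joint's range is limited). The gripper opens to 85 mm and grips with 20 to 120 N. Pads are 22 mm wide; open, the fingers measure 114 mm over their backs; the gripper's body (76 mm by 85 mm) begins 54 mm behind the grasp point. The pads swing forward as they close: fully open they stand 13 mm farther back than shut.
Start: joints at [1.217, 0.053, 1.613, -0, 1.476, -0.119], TCP at [145.396, 607.833, 216.904] pointing down, gripper open.
Joint ranges: [-3.01, 3.01], [-1.01, 2.22], [0.06, 2.58], [-1.02, 4.17], [0.09, 2.62], [-3.14, 3.14]. Speed limits (rad/s): [2.57, 2.57, 3.14, 3.14, 3.14, 3.14].

### API

Orientations are given as a rotation vector (axis times angle).
In Python, from rig import ctrl gives the robot as it stands.
- The arm moves only by the tool jog_arm, never from a script. Its argument "motion" is a list of rows, each an object of numbers: "dx", "dy", "dz": the shift along the tool's x, y, z in m; "yaw": the turn about the tool's x in degrees. A call has 1 to 20 rows; each row is the pose to reach, as a shift and turn from the pose measured when the call began, along the tool's axes at that moment; what a row does not reach only later rows make up. A row lasts 1/10 s, in which the tool goes at most 50 mm and 8.59 degrees, less where a joint would pass 70% of its speed; a pose out of reach is approached as far as the arm can. A call with a gripper value outside its range is refused whole. "hand" is the opening in per cent of the stroke, from 0 (shut) to 100 (fully open), set as the call begins (left out, the last holds). The fingers move at their own pace and stop on an object; "grip_force" is the grip in N (left out, the last holds). Time passes only in rows, so rows that repeat a pose let the fingers close. It gives the time, the measured TCP pose, the force and the opening at its end, in the units of the state.
- ctrl.read_state(): the state, without advancing time (a new reading comes with each control period).
- ctrl.snapshot(name): name is "scene" or "top"; returns a dict with "img" (420x560x3 uint8, blue, green, red), "vertical_fov" (degrees; the focal length in pixels is half the picture's height over the tangent of half this angle, whatever the lens; pixels are square), "cx", "cy" (the principal point, pixels), "origin" and "rotation" of the camera in the world. Camera axes: x right, y up, looking along -z (the intrinsics and any distortion apply to the point x, -y, -z); pixel columns grow to the right and rows downward; lengths in mm; the calibration is good to about 2 mm. A picture is of the moment at which its call begins. There is no depth.
- ctrl.close_job(): hands the job in, once; it reports no verdict.
Trained networks look in a picture, given as the dict that the camera call returned (one of the last four; its "shot" number tells which), for a name from the list of things; names that differ only in an ending like _2 or _b are one class to them, and where a whole thing is asked for, a point or a joint stands for the part that bears it (a point fixed in the world has none). Each returns a list of dicts, best first, with "score" (0 to 1); they miss things now and then, are a little off and sometimes report something else, mostly with a low value. They report only what shows in the picture. A call takes as long as a camera call. They do not tell look-alikes from the thing itself.
- ctrl.spot_in(picture, query): "point" ([row, column] in pixels, amid what is visible of it).
- ctrl.outline_of(picture, query): "region" (420x560 bool, what is visible of it) and "point" ([row, column] in pixels, amid what is visible of it).
The state is a dict: "time_s": time; "joint_positions": joint angles; "qvel": joint speeds; "joint_efforts": joint torques, N m; "tcp_pos": TCP position; "tool_rot": TCP orientation; "contact_force": force on the tool from outside, world axes, zero at the start; "wrist_torque": the same for the moment, N m; "width": finger opening in mm.
Only numpy, scipy, OpenCV 4.12 (cv2) and the standard library are available. Lean on these libraries where they do the work, as an engineer would, in place of code of your own. Each camera call takes 0.05 s, during which the arm holds its last target. There are 200 camera calls.

### The job

In the parts store, put both rectangular engine covers fully on the sloped grey stand, side by side, neck facing out, each lying flat on the slope with a long edge resting against the stand's bottom lip. Leave the round cover where it lies.

Things in the scene. Friction and masses are not known exactly. Their poses are not given: they have to be found in the camera images.
- cover_a: rectangular aluminium engine cover, 0.3 kg: flat plate 80 mm (x) by 110 mm (y), 8 mm thick; from its centre stands a round filler neck, 40 mm diameter, 30 mm tall (top 38 mm above the underside), to grip it by. Starts flat on the bench, neck up. Origin: centre of the underside; z along the neck. One of two identical covers.
- cover_b: rectangular aluminium engine cover, 0.3 kg: flat plate 80 mm (x) by 110 mm (y), 8 mm thick; from its centre stands a round filler neck, 40 mm diameter, 30 mm tall (top 38 mm above the underside), to grip it by. Starts flat on the bench, neck up. Origin: centre of the underside; z along the neck. The other of the two.
- slope: sloped board of a fixed grey steel stand: 300 mm wide, 135 mm long, rising at 30 degrees away from the robot; a lip along its low front edge stands 12 mm above the board, 6 mm thick. Origin: middle of the inner corner of lip and board, 22 mm above the bench; x up the slope, y along the lip (left), z square out of the board. Slippery: a released cover slides down to the lip.
- round_cover: round cast-aluminium cover, a disc 92 mm in diameter and 8 mm thick with the same 40 mm neck; origin at the centre of its underside. Must stay where it is.
Not all that is in view belongs to the job. What is shaped like the cover_b but red or yellow is not meant.

How it is judged (in metres and radians):
At the end, for the whole second after the job is handed in: Both rectangular covers at rest, neck out, flat on the sloped board (within 8 mm and 10 degrees), long edge within 10 degrees of the lip and within 12 mm of touching it, origin at most 105 mm to either side of the middle of the stand (x of cover_a in the frame of slope between 0.03 and 0.052 m and y of cover_a in the frame of slope between -0.105 and 0.105 m and z of cover_a in the frame of slope between -0.008 and 0.008 m and angle between the x axis of each of cover_a, cover_b and the x axis of slope, either way round below 0.18 rad and angle between the z axis of each of cover_a, cover_b and the z axis of slope, either way round below 0.18 rad and linear speed of each of cover_a, cover_b below 0.02 m/s and x of cover_b in the frame of slope between 0.03 and 0.052 m and y of cover_b in the frame of slope between -0.105 and 0.105 m and z of cover_b in the frame of slope between -0.008 and 0.008 m).
It fails at once if the round cover is moved more than 30 mm (distance of round_cover from where it was at the start of the episode above 0.03 m).
It also fails if it takes over 58 s, if anything falls off the work surface, if the arm or the gripper's body presses on something with over 40 N, if the wrist force passes 120 N, or if a joint passes its speed limit or range.

## Working session

There is one attempt and no reset: what is moved stays moved. The work goes in short steps, Python scripts to look and compute and a tool call to move; the robot and the scene stay as the last step left them, time stands still between calls to the robot, and variables do not carry over. Pictures are saved under pics/ and viewed, about 8 in all and at most 12, crops included, and the job is handed in when it is done.

Besides the shell and the picture viewer there is one more tool, called after "Request:" as name(argument=value, ...) on one line, values as JSON. jog_arm: Moves the arm, as the interface text tells. Its arguments: {"type":"object","properties":{"motion":{"type":"array","items":{"type":"object","properties":{"dx":{"type":"number"},"dy":{"type":"number"},"dz":{"type":"number"},"yaw":{"type":"number"}}}},"hand":{"type":"number"},"grip_force":{"type":"number"}},"required":["motion"]}

```bash
ls; mkdir -p pics
python3 - <<'E'
from rig import ctrl
import cv2,numpy as np,pickle
s=ctrl.read_state();print({k:np.round(v,3) for k,v in s.items()},ctrl.tip_reach)
out={}
for n in("scene","top"):
    p=ctrl.snapshot(n);cv2.imwrite(f"pics/{n}0.png",p["img"])
    print(n,{k:np.round(v,3).tolist() for k,v in p.items() if k not in("img",)})
    for q in("cover_a","slope","round_cover"):
        for d in ctrl.outline_of(p,q):
            r=d["region"];ys,xs=np.nonzero(r);print(q,round(d["score"],2),np.round(d["point"],1),r.sum(),(ys.min(),ys.max(),xs.min(),xs.max()))
E
```

```text
pics
{'time_s': np.float64(0.0), 'joint_positions': array([ 1.217,  0.053,  1.614, -0.   ,  1.476, -0.119]), 'qvel': array([-0.001, -0.001, -0.   , -0.   ,  0.001, -0.002]), 'joint_efforts': array([ 0.0000e+00, -3.9368e+01, -3.7018e+01, -0.0000e+00,  7.0000e-03,
       -0.0000e+00]), 'tcp_pos': array([145.198, 607.22 , 215.655]), 'tool_rot': array([-1.036,  1.313,  1.034]), 'contact_force': array([0.335, 0.083, 0.179]), 'wrist_torque': array([-0.007, -0.014,  0.031]), 'width': np.float64(85.318)} 25.0
scene {'vertical_fov': 53.528, 'cx': 279.47, 'cy': 208.049, 'origin': [1073.286, 340.752, 524.083], 'rotation': [0.59, 1.046, 1.927], 'shot': 1}
cover_a 0.94 [204.6 185.1] 1023 (np.int64(188), np.int64(221), np.int64(158), np.int64(211))
cover_a 0.93 [185.4 249. ] 931 (np.int64(172), np.int64(198), np.int64(225), np.int64(272))
cover_a 0.92 [155.8 235.7] 660 (np.int64(143), np.int64(167), np.int64(213), np.int64(259))
cover_a 0.76 [258.5 154.2] 1715 (np.int64(239), np.int64(285), np.int64(124), np.int64(185))
cover_a 0.62 [221.1  96.7] 1220 (np.int64(204), np.int64(240), np.int64(74), n
[... 299 characters left out ...]
 'rotation': [0.089, -0.093, -1.548], 'shot': 2}
cover_a 0.98 [194.  372.1] 1519 (np.int64(174), np.int64(214), np.int64(348), np.int64(397))
cover_a 0.98 [252.3 339. ] 1655 (np.int64(227), np.int64(281), np.int64(315), np.int64(368))
cover_a 0.69 [119.4 337. ] 1442 (np.int64(99), np.int64(142), np.int64(311), np.int64(361))
cover_a 0.67 [310.5 395.8] 1596 (np.int64(283), np.int64(337), np.int64(373), np.int64(421))
cover_a 0.57 [131.8 418.7] 1515 (np.int64(107), np.int64(159), np.int64(391), np.int64(444))
slope 0.55 [154.7 171.6] 7572 (np.int64(111), np.int64(198), np.int64(108), np.int64(239))
round_cover 0.59 [200.5 289.8] 1115 (np.int64(181), np.int64(218), np.int64(271), np.int64(308))
```

View pics/scene0.png

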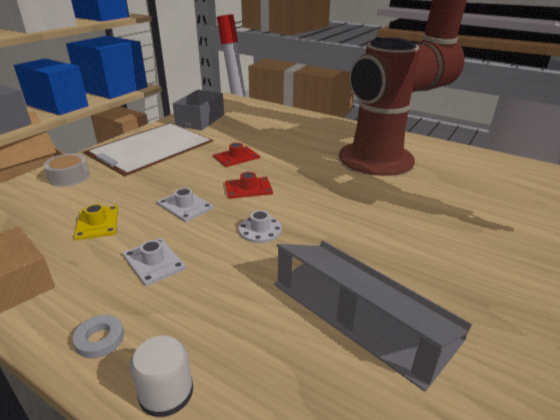

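View pics/top0.png

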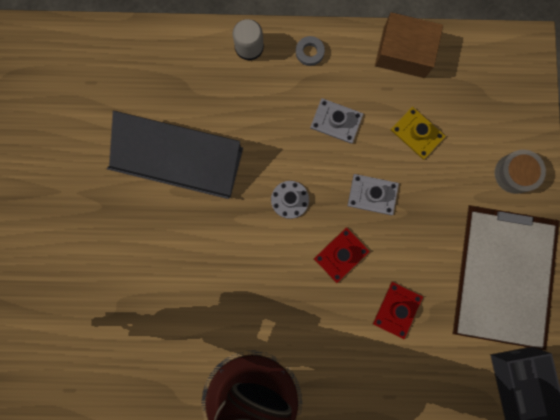

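The scene shows the silver rectangular covers at scene px (row 258, col 154) and (204, 185), which are (119, 337) and (194, 372) in the top view. The round cover is at top (200, 290). The red and yellow pieces are decoys, and the stand's lip faces the robot, at the lower edge of the stand in the top view. I'll fit poses to the masks in both views.

```bash
cat > h.py <<'E'
from rig import ctrl
import cv2,numpy as np
from scipy.spatial.transform import Rotation as R
from scipy.optimize import minimize
def proj(p,P):
    c=(np.atleast_2d(P)-p["origin"])@R.from_rotvec(p["rotation"]).as_matrix()
    f=210/np.tan(np.radians(p["vertical_fov"])/2)
    return np.c_[p["cx"]-f*c[:,0]/c[:,2],p["cy"]+f*c[:,1]/c[:,2]]
def ground(p,row,col,z):
    f=210/np.tan(np.radians(p["vertical_fov"])/2)
    d=R.from_rotvec(p["rotation"]).as_matrix()@np.array([(col-p["cx"])/f,-(row-p["cy"])/f,-1])
    return p["origin"]+d*(z-p["origin"][2])/d[2]
def box(x0,x1,y0,y1,z0,z1): return np.array([[x,y,z] for x in(x0,x1) for y in(y0,y1) for z in(z0,z1)],float)
t=np.arange(0,2*np.pi,.3)
COVER=[box(-40,40,-55,55,0,8),np.vstack([np.c_[20*np.cos(t),20*np.sin(t),0*t+h] for h in(8,38)])]
ROUND=[np.vstack([np.c_[46*np.cos(t),46*np.sin(t),0*t+h] for h in(0,8)]),COVER[1]]
T=R.from_euler('y',-30,degrees=True)
BOARD=[T.apply(box(0,135,-150,150,-4,0)),T.apply(box(-6,0,-150,150,-4,12))]
S=4
def mask(p,parts,v):
    m=np.zeros((420*S,560*S),np.uint8)
    for P in parts:
        W=R.from_euler('z',v[3]).apply(P)+v[:3]
        cv2.fillConvexPoly(m,cv2.convexHull(np.round(proj(p,W)*S+S/2-.5).astype(np.int32)),255)
    return cv2.resize(m,(560,420),interpolation=cv2.INTER_AREA)/255.
def fit(obs,parts,v0,fixz=None,step=(8,8,4,.2)):
    def c(v):
        v=np.array(v); 
        if fixz is not None: v[2]=fixz
        return sum(np.abs(mask(p,parts,v)-r).sum()/r.sum() for p,r in obs)
    best=min((minimize(c,v0+np.array([0,0,0,a]),method='Nelder-Mead',options=dict(initial_simplex=np.vstack([v0+np.array([0,0,0,a])]+[v0+np.array([0,0,0,a])+np.eye(4)[i]*step[i] for i in range(4)]),maxiter=300)) for a in(-.3,0,.3)),key=lambda r:r.fun)
    return best.x,best.fun
def near(ds,rc): return min(ds,key=lambda d:np.hypot(*(np.array(d["point"])-rc)))["region"]
def tool():
    s=ctrl.read_state();return s["tcp_pos"],R.from_rotvec(s["tool_rot"]).as_matrix()
def plan(target,jawdeg):
    "shift in tool axes (m) to TCP target (world mm), yaw deg to put jaw axis at world angle (mod 180)"
    p,M=tool();d=M.T@(np.array(target)-p)/1000
    a=np.degrees(np.arctan2(M[1,2],M[0,2]));q=np.sign(M[2,0])
    y=q*((jawdeg-a+90)%180-90)
    print("tcp",p.round(1),"jaw deg",round(a,1),"-> d",d.round(4),"yaw",round(y,1),"(or ",round(y-180*np.sign(y),1),")")
E
python3 - <<'E'
from h import *
a=ctrl.snapshot("scene");b=ctrl.snapshot("top")
ca,cb=(ctrl.outline_of(p,"cover_a") for p in(a,b))
for sr,tr in(((258,154),(119,337)),((204,185),(194,372))):
    v0=np.r_[ground(b,*tr,15),0.]
    v0[2]=0
    bl=[(q,fit([(a,near(ca,sr)),(b,near(cb,tr))],COVER,v0+[0,0,0,q])) for q in(-.9,0,.9)]
    for q,(v,c) in bl: print("cover",v.round(2),"deg",np.degrees(v[3]).round(1),round(c,3))
v0=np.r_[ground(b,200,290,15),0.];v0[2]=0
print("round",fit([(a,near(ctrl.outline_of(a,"round_cover"),(227,261))),(b,near(ctrl.outline_of(b,"round_cover"),(200,290)))],ROUND,v0)[0].round(1))
sl=near(ctrl.outline_of(b,"slope"),(154,171))
g=ground(b,182,168,25);v0=np.r_[g,-.22]
for fz in(22,None):
    v,c=fit([(b,sl)],BOARD,v0,fz); print("slope",v.round(2),np.degrees(v[3]).round(1),round(c,3))
    v[2]=22 if fz else v[2]
    W=R.from_euler('z',v[3]).apply(T.apply([[0,-150,12],[0,150,12],[135,-150,0],[135,150,0]]))+v[:3]
    ib=b["img"].copy();ia=a["img"].copy()
    for im,p in((ia,a),(ib,b)):
        for q in proj(p,W): cv2.circle(im,tuple(np.round(q).astype(int).tolist()),2,(0,255,0) ,-1)
    if fz: cv2.imwrite("pics/sl.png",np.hstack([ia[220:370,260:490],ib[90:240,80:310]]).repeat(1,0))
im=cv2.imread("pics/sl.png");cv2.imwrite("pics/sl1.png",cv2.resize(im,None,fx=1.7,fy=1.7))
plan([400,-50,216],0)
E
```

```text
cover [ 6.7465e+02 -1.9207e+02 -1.2600e+00 -3.5000e-01] deg -19.8 0.096
cover [ 6.7443e+02 -1.9219e+02 -1.8100e+00 -3.4000e-01] deg -19.3 0.095
cover [ 674.58 -192.03   -1.74    2.8 ] deg 160.7 0.095
cover [ 4.9135e+02 -2.8155e+02 -1.4200e+00 -1.9000e-01] deg -10.9 0.1
cover [ 4.9163e+02 -2.8124e+02 -1.7700e+00 -2.0000e-01] deg -11.2 0.099
cover [ 4.9153e+02 -2.8171e+02 -1.4400e+00 -2.0000e-01] deg -11.3 0.1
round [ 4.755e+02 -8.010e+01 -1.100e+00  4.000e-01]
slope [ 5.1340e+02  2.1074e+02  2.2050e+01 -2.3000e-01] -12.9 0.022
slope [ 5.1336e+02  2.1020e+02  2.1960e+01 -2.2000e-01] -12.8 0.022
tcp [145.4 607.9 216.9] jaw deg 76.5 -> d [ 0.0009 -0.4006 -0.5806] yaw 76.5 (or  -103.5 )
```

View pics/sl1.png

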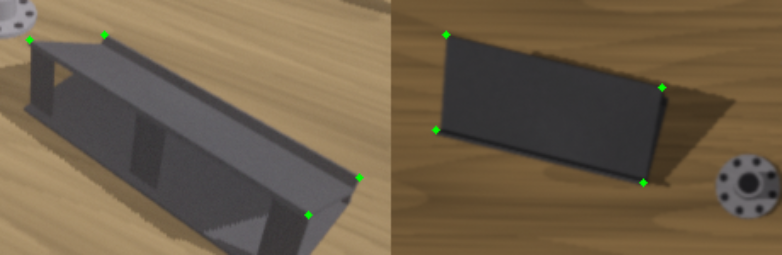

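The slope fit lands on the lip and board corners in both views. Next I compute the moves to the nearer cover, going via a point ahead of the base.

Run:
```python
from h import *
plan([470,230,200],77.2); plan([491.5,-281.5,150],78.9)
```

```text
tcp [145.4 607.9 216.9] jaw deg 76.5 -> d [ 0.0169 -0.4036 -0.292 ] yaw -0.7 (or  179.3 )
tcp [145.4 607.9 216.9] jaw deg 76.5 -> d [ 0.0669 -0.5435 -0.7844] yaw -2.4 (or  177.6 )
```

Request:
jog_arm(hand=100, grip_force=40, motion=[{"dx": 0.017, "dy": -0.404, "dz": -0.292}, {"dx": 0.017, "dy": -0.404, "dz": -0.292}, {"dx": 0.017, "dy": -0.404, "dz": -0.292}, {"dx": 0.017, "dy": -0.404, "dz": -0.292}, {"dx": 0.017, "dy": -0.404, "dz": -0.292}, {"dx": 0.017, "dy": -0.404, "dz": -0.292}, {"dx": 0.017, "dy": -0.404, "dz": -0.292}, {"dx": 0.017, "dy": -0.404, "dz": -0.292}, {"dx": 0.017, "dy": -0.404, "dz": -0.292}, {"dx": 0.017, "dy": -0.404, "dz": -0.292}, {"dx": 0.067, "dy": -0.5435, "dz": -0.784, "yaw": -2.4}, {"dx": 0.067, "dy": -0.5435, "dz": -0.784, "yaw": -2.4}, {"dx": 0.067, "dy": -0.5435, "dz": -0.784, "yaw": -2.4}, {"dx": 0.067, "dy": -0.5435, "dz": -0.784, "yaw": -2.4}, {"dx": 0.067, "dy": -0.5435, "dz": -0.784, "yaw": -2.4}, {"dx": 0.067, "dy": -0.5435, "dz": -0.784, "yaw": -2.4}, {"dx": 0.067, "dy": -0.5435, "dz": -0.784, "yaw": -2.4}, {"dx": 0.067, "dy": -0.5435, "dz": -0.784, "yaw": -2.4}, {"dx": 0.067, "dy": -0.5435, "dz": -0.784, "yaw": -2.4}, {"dx": 0.067, "dy": -0.5435, "dz": -0.784, "yaw": -2.4}])

```text
validation failed for argument at $.mo...
```

Run:
```python
from h import *
plan([491.5,-281.5,100],78.9);print(ctrl.read_state()["time_s"],ctrl.tip_reach)
```

```text
tcp [145.4 607.9 216.9] jaw deg 76.5 -> d [ 0.1169 -0.5435 -0.7844] yaw -2.4 (or  177.6 )
0.75 25.0
```

The call was refused, probably because some rows lacked a field. I'll give every field in each row.

Request:
jog_arm(hand=100, grip_force=40, motion=[{"dx": 0.017, "dy": -0.404, "dz": -0.292, "yaw": 0}, {"dx": 0.017, "dy": -0.404, "dz": -0.292, "yaw": 0}, {"dx": 0.017, "dy": -0.404, "dz": -0.292, "yaw": 0}, {"dx": 0.017, "dy": -0.404, "dz": -0.292, "yaw": 0}, {"dx": 0.017, "dy": -0.404, "dz": -0.292, "yaw": 0}, {"dx": 0.017, "dy": -0.404, "dz": -0.292, "yaw": 0}, {"dx": 0.017, "dy": -0.404, "dz": -0.292, "yaw": 0}, {"dx": 0.017, "dy": -0.404, "dz": -0.292, "yaw": 0}, {"dx": 0.017, "dy": -0.404, "dz": -0.292, "yaw": 0}, {"dx": 0.017, "dy": -0.404, "dz": -0.292, "yaw": 0}])

```text
time_s: 1.75
tcp_pos: [471.5, 228.1, 200.2]
tool_rot: [-1.034, 1.31, 1.034]
contact_force: [0.2, 0.1, -0.4]
width: 85.1
```

Run:
```python
from h import *
plan([491.5,-281.5,100],78.9);print(ctrl.read_state()["time_s"],ctrl.tip_reach)
```

```text
tcp [471.5 228.1 200.2] jaw deg 76.5 -> d [ 0.1   -0.138 -0.491] yaw -2.4 (or  177.6 )
1.75 25.0
```

Request:
jog_arm(motion=[{"dx": 0.1, "dy": -0.138, "dz": -0.491, "yaw": -2.4}, {"dx": 0.1, "dy": -0.138, "dz": -0.491, "yaw": -2.4}, {"dx": 0.1, "dy": -0.138, "dz": -0.491, "yaw": -2.4}, {"dx": 0.1, "dy": -0.138, "dz": -0.491, "yaw": -2.4}, {"dx": 0.1, "dy": -0.138, "dz": -0.491, "yaw": -2.4}, {"dx": 0.1, "dy": -0.138, "dz": -0.491, "yaw": -2.4}, {"dx": 0.1, "dy": -0.138, "dz": -0.491, "yaw": -2.4}, {"dx": 0.1, "dy": -0.138, "dz": -0.491, "yaw": -2.4}, {"dx": 0.1, "dy": -0.138, "dz": -0.491, "yaw": -2.4}, {"dx": 0.1, "dy": -0.138, "dz": -0.491, "yaw": -2.4}, {"dx": 0.1, "dy": -0.138, "dz": -0.491, "yaw": -2.4}, {"dx": 0.1, "dy": -0.138, "dz": -0.491, "yaw": -2.4}, {"dx": 0.1, "dy": -0.138, "dz": -0.491, "yaw": -2.4}])

```text
time_s: 3.05
tcp_pos: [491.3, -281.5, 99.9]
tool_rot: [-1.064, 1.293, 1.065]
contact_force: [-0.0, 0.5, 0.8]
width: 85.6
```

Run:
```python
from h import *
plan([491.5,-281.5,36],78.9)
p=ctrl.snapshot("scene");b=ctrl.snapshot("top")
cv2.imwrite("pics/c1.png",np.hstack([cv2.resize(p["img"][130:270,100:300],None,fx=2,fy=2),cv2.resize(b["img"][130:270,270:470],None,fx=2,fy=2)]))
```

```text
tcp [ 491.3 -281.5   99.9] jaw deg 78.9 -> d [ 0.0639 -0.0001 -0.0001] yaw -0.0 (or  180.0 )
```

View pics/c1.png

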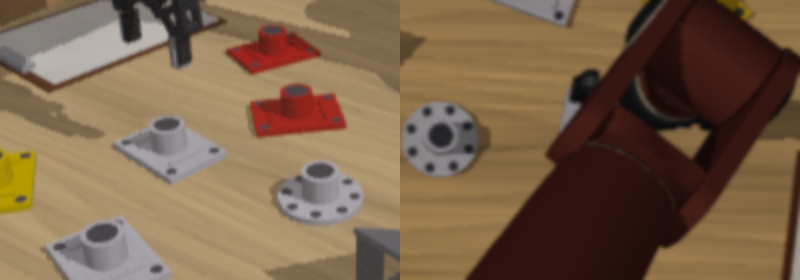

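The gripper is above cover 2, at scene (col 183, row 191), with the fingertips around scene (165..190, 150..163). I'll descend now and close on the neck.

Request:
jog_arm(motion=[{"dx": 0.03, "dy": 0, "dz": 0, "yaw": 0}, {"dx": 0.05, "dy": 0, "dz": 0, "yaw": 0}, {"dx": 0.058, "dy": 0, "dz": 0, "yaw": 0}, {"dx": 0.063, "dy": 0, "dz": 0, "yaw": 0}, {"dx": 0.063, "dy": 0, "dz": 0, "yaw": 0}])

```text
time_s: 3.65
tcp_pos: [492.0, -280.0, 37.5]
tool_rot: [-1.067, 1.292, 1.067]
contact_force: [-0.3, -0.4, 0.3]
width: 85.6
```

Request:
jog_arm(hand=0, grip_force=40, motion=[{"dx": 0, "dy": 0, "dz": 0, "yaw": 0}, {"dx": 0, "dy": 0, "dz": 0, "yaw": 0}, {"dx": 0, "dy": 0, "dz": 0, "yaw": 0}, {"dx": 0, "dy": 0, "dz": 0, "yaw": 0}, {"dx": 0, "dy": 0, "dz": 0, "yaw": 0}, {"dx": 0, "dy": 0, "dz": 0, "yaw": 0}, {"dx": 0, "dy": 0, "dz": 0, "yaw": 0}, {"dx": 0, "dy": 0, "dz": 0, "yaw": 0}])

```text
time_s: 4.45
tcp_pos: [491.9, -280.0, 37.4]
tool_rot: [-1.067, 1.292, 1.067]
contact_force: [-0.4, 0.1, -0.9]
width: -0.3
```

The width reads zero, so the fingers missed the neck. I'll look before doing anything else.

Run:
```python
from h import *
p=ctrl.snapshot("scene");im=p["img"].copy()
pos,M=tool();print(ctrl.tip_reach,ctrl.read_state()["joint_positions"])
for q,c in((pos,(0,255,0)),(pos+25*M[:,0],(0,0,255))):
    cv2.circle(im,tuple(np.round(proj(p,q)[0]).astype(int).tolist()),1,c,-1)
cv2.imwrite("pics/c2.png",cv2.resize(im[140:260,110:270],None,fx=4,fy=4))
```

```text
25.0 [-6.49577375e-01  9.37546362e-02  1.88771062e+00  1.41763885e-03
  1.15955612e+00 -2.02964718e+00]
```

View pics/c2.png

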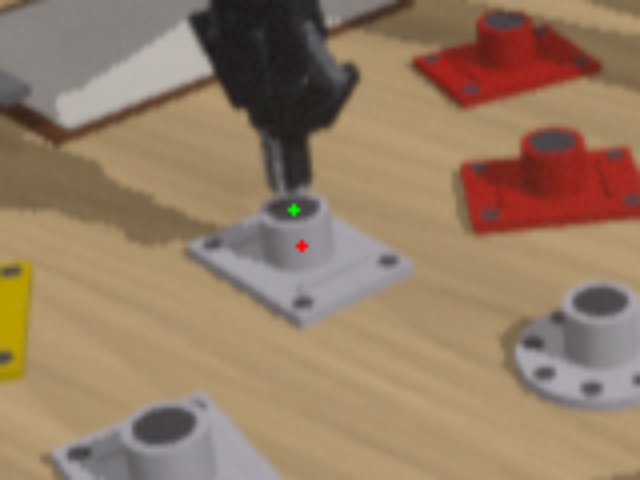

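Run:
```python
from h import *
p=ctrl.snapshot("scene");b=ctrl.snapshot("top")
a=np.radians(78.9);j=np.array([np.cos(a),np.sin(a),0]);c=np.array([491.3,-281.5,99.9])
for dz in(-25,-12,0,20):
    print(dz,[proj(p,c+[0,0,dz]+s*42.5*j)[0].round(1) for s in(1,-1)],proj(b,c+[0,0,dz]+42.5*j)[0].round(1))
for o in([0,0,0],[-30,0,0],[0,0,30],[0,30,0]): print(o,proj(p,np.array([492,-280,12.4])+o).round(1))
q,M=tool();print(M.round(3),ctrl.read_state()["contact_force"])
```

```text
-25 [array([192.7, 183.8]), array([170.2, 171.2])] [360.5 185.8]
-12 [array([192.1, 178.6]), array([169.5, 166.1])] [361.6 184.9]
0 [array([191.5, 173.7]), array([168.8, 161.4])] [362.6 184. ]
20 [array([190.5, 165.4]), array([167.6, 153.3])] [364.3 182.5]
[0, 0, 0] [[184.6 201.3]]
[-30, 0, 0] [[193.4 195.8]]
[0, 0, 30] [[183.1 190.2]]
[0, 30, 0] [[194.3 205.1]]
[[ 0.001 -0.982  0.19 ]
 [ 0.001  0.19   0.982]
 [-1.    -0.001  0.001]] [-0.51429186  0.2739642   0.60505155]
```

In both images the fingertips sit about 37 mm higher than the reported pose implies, while laterally they line up. So the reported z and tip offset can't be trusted, and I'll work from the pictures. I'll open and descend in small steps, watching the force.

Request:
jog_arm(hand=100, motion=[{"dx": 0, "dy": 0, "dz": 0, "yaw": 0}, {"dx": 0, "dy": 0, "dz": 0, "yaw": 0}, {"dx": 0, "dy": 0, "dz": 0, "yaw": 0}, {"dx": 0, "dy": 0, "dz": 0, "yaw": 0}, {"dx": 0, "dy": 0, "dz": 0, "yaw": 0}, {"dx": 0.005, "dy": 0, "dz": 0, "yaw": 0}, {"dx": 0.01, "dy": 0, "dz": 0, "yaw": 0}, {"dx": 0.015, "dy": 0, "dz": 0, "yaw": 0}, {"dx": 0.02, "dy": 0, "dz": 0, "yaw": 0}, {"dx": 0.02, "dy": 0, "dz": 0, "yaw": 0}])

```text
time_s: 5.6
tcp_pos: [491.2, -279.4, 16.1]
tool_rot: [-1.065, 1.293, 1.069]
contact_force: [0.4, 0.4, -0.2]
width: 85.6
```

Run:
```python
from h import *
s=ctrl.read_state();print(s["tcp_pos"],s["contact_force"],s["width"])
p=ctrl.snapshot("scene")
cv2.imwrite("pics/c3.png",cv2.resize(p["img"][140:260,110:270],None,fx=4,fy=4))
```

```text
[ 491.21245501 -279.37962186   16.13022182] [ 0.41374063  0.40252794 -0.24023952] 85.55983729130269
```

View pics/c3.png

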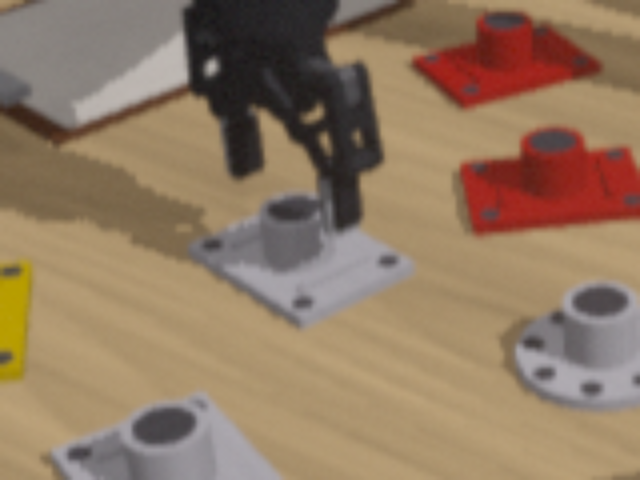

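Fingers straddle the neck symmetrically: tips at crop (240,178) and (343,228), neck top (295,207). They're about level with the neck top, so I'll descend another 20 mm and close.

Request:
jog_arm(motion=[{"dx": 0.006, "dy": 0, "dz": 0, "yaw": 0}, {"dx": 0.012, "dy": 0, "dz": 0, "yaw": 0}, {"dx": 0.017, "dy": 0, "dz": 0, "yaw": 0}, {"dx": 0.02, "dy": 0, "dz": 0, "yaw": 0}, {"dx": 0.02, "dy": 0, "dz": 0, "yaw": 0}])

```text
time_s: 6.15
tcp_pos: [491.1, -279.3, -4.1]
tool_rot: [-1.065, 1.293, 1.069]
contact_force: [-0.1, -0.2, 0.0]
width: 85.0
```

Request:
jog_arm(hand=0, grip_force=40, motion=[{"dx": 0, "dy": 0, "dz": 0, "yaw": 0}, {"dx": 0, "dy": 0, "dz": 0, "yaw": 0}, {"dx": 0, "dy": 0, "dz": 0, "yaw": 0}, {"dx": 0, "dy": 0, "dz": 0, "yaw": 0}, {"dx": 0, "dy": 0, "dz": 0, "yaw": 0}, {"dx": 0, "dy": 0, "dz": 0, "yaw": 0}])

```text
time_s: 6.75
tcp_pos: [491.5, -279.9, -3.4]
tool_rot: [-1.067, 1.293, 1.068]
contact_force: [-0.8, -1.4, 2.8]
width: 38.9
```

Gripped (38.9 mm). Lift, then compute the route to the stand.

Request:
jog_arm(motion=[{"dx": -0.02, "dy": 0, "dz": 0, "yaw": 0}, {"dx": -0.06, "dy": 0, "dz": 0, "yaw": 0}, {"dx": -0.1, "dy": 0, "dz": 0, "yaw": 0}, {"dx": -0.14, "dy": 0, "dz": 0, "yaw": 0}, {"dx": -0.14, "dy": 0, "dz": 0, "yaw": 0}])

```text
time_s: 7.25
tcp_pos: [494.6, -282.0, 142.8]
tool_rot: [-1.075, 1.29, 1.059]
contact_force: [1.5, -0.8, -2.9]
width: 38.9
```

```bash
cat >> h.py <<'E'
def slope_w(x,y,z): return R.from_euler('z',-12.85,degrees=True).apply(T.apply([x,y,z]))+[513.4,210.5,22]
ZO=37
E
python3 - <<'E'
from h import *
print(ctrl.read_state()["width"],ctrl.read_state()["contact_force"])
for y in(72,-72):
    g=slope_w(44,y,27.6);print(y,g.round(1))
    t=g+[0,0,6-ZO]
    plan(t+[0,0,70],77.15);plan(t,77.15)
E
```

```text
38.866364199792535 [ 1.48462141 -0.79144638 -2.91298392]
72 [553.1 275.3  67.9]
tcp [ 494.6 -282.   142.8] jaw deg 79.1 -> d [0.0335 0.0487 0.5584] yaw 1.9 (or  -178.1 )
tcp [ 494.6 -282.   142.8] jaw deg 79.1 -> d [0.1035 0.0494 0.5586] yaw 1.9 (or  -178.1 )
-72 [521.1 134.9  67.9]
tcp [ 494.6 -282.   142.8] jaw deg 79.1 -> d [0.034  0.0535 0.4144] yaw 1.9 (or  -178.1 )
tcp [ 494.6 -282.   142.8] jaw deg 79.1 -> d [0.104  0.0542 0.4147] yaw 1.9 (or  -178.1 )
```

Request:
jog_arm(motion=[{"dx": 0, "dy": 0.003, "dz": 0.03, "yaw": 1.9}, {"dx": 0, "dy": 0.007, "dz": 0.07, "yaw": 1.9}, {"dx": 0, "dy": 0.01, "dz": 0.115, "yaw": 1.9}, {"dx": 0, "dy": 0.014, "dz": 0.16, "yaw": 1.9}, {"dx": 0, "dy": 0.018, "dz": 0.205, "yaw": 1.9}, {"dx": 0, "dy": 0.022, "dz": 0.25, "yaw": 1.9}, {"dx": 0, "dy": 0.026, "dz": 0.295, "yaw": 1.9}, {"dx": 0, "dy": 0.03, "dz": 0.34, "yaw": 1.9}, {"dx": 0, "dy": 0.034, "dz": 0.385, "yaw": 1.9}, {"dx": 0, "dy": 0.038, "dz": 0.43, "yaw": 1.9}, {"dx": 0, "dy": 0.042, "dz": 0.475, "yaw": 1.9}, {"dx": 0, "dy": 0.046, "dz": 0.515, "yaw": 1.9}, {"dx": 0, "dy": 0.049, "dz": 0.54, "yaw": 1.9}, {"dx": 0.015, "dy": 0.049, "dz": 0.558, "yaw": 1.9}, {"dx": 0.033, "dy": 0.049, "dz": 0.558, "yaw": 1.9}, {"dx": 0.033, "dy": 0.049, "dz": 0.558, "yaw": 1.9}])

```text
time_s: 8.85
tcp_pos: [548.4, 274.3, 100.8]
tool_rot: [-1.049, 1.314, 1.04]
contact_force: [-0.5, 0.1, -5.4]
width: 39.3
```

Run:
```python
from h import *
p=ctrl.snapshot("scene");b=ctrl.snapshot("top");s=ctrl.read_state()
g=s["tcp_pos"]+[0,0,ZO-6]
m=[(p,COVER,np.r_[g-[0,0,27.6],np.radians(-12.85)]),(b,COVER,np.r_[g-[0,0,27.6],np.radians(-12.85)])]
ims=[]
for q,P,v in m:
    im=q["img"].copy()
    k=(mask(q,P,v)>.5).astype(np.uint8);c,_=cv2.findContours(k,0,1);cv2.drawContours(im,c,-1,(0,255,0),1);ims.append(im)
cv2.imwrite("pics/c4.png",np.hstack([cv2.resize(ims[0][160:360,270:480],None,fx=1.9,fy=1.9),cv2.resize(ims[1][60:260,60:270],None,fx=1.9,fy=1.9)]))
for q,n in((p,"scene"),(b,"top")):
    for d in ctrl.outline_of(q,"cover_a"):
        if d["score"]>.3: print(n,d["score"],d["point"],d["region"].sum())
t=slope_w(44,72,27.6)+[0,0,6-ZO]
plan(t+[0,0,25],77.15);plan(t,77.15)
```

```text
scene 0.77 [155.0, 237.1] 605
scene 0.74 [188.4, 249.8] 870
scene 0.72 [271.3, 425.4] 2846
scene 0.66 [222.9, 97.3] 1248
scene 0.65 [261.3, 154.0] 1746
top 0.94 [256.0, 339.7] 1539
top 0.91 [163.4, 146.1] 746
top 0.88 [118.0, 336.7] 1384
top 0.85 [132.5, 416.8] 1468
tcp [552.7 274.6 107.4] jaw deg 77.1 -> d [0.0455 0.0002 0.0009] yaw -0.0 (or  180.0 )
tcp [552.7 274.6 107.4] jaw deg 77.1 -> d [0.0705 0.0005 0.001 ] yaw -0.0 (or  180.0 )
```

View pics/c4.png

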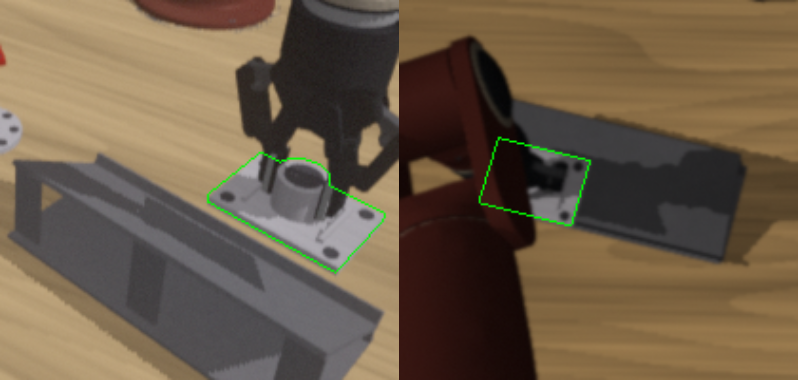

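The held cover matches the predicted outline in both views, which confirms the 37 mm offset. Now I'll lower it with a light grip so the uphill edge touches and tilts the cover in the pads.

Request:
jog_arm(grip_force=20, hand=0, motion=[{"dx": 0.02, "dy": 0, "dz": 0.001, "yaw": 0}, {"dx": 0.035, "dy": 0, "dz": 0.001, "yaw": 0}, {"dx": 0.045, "dy": 0, "dz": 0.001, "yaw": 0}, {"dx": 0.05, "dy": 0, "dz": 0.001, "yaw": 0}, {"dx": 0.053, "dy": 0, "dz": 0.001, "yaw": 0}, {"dx": 0.056, "dy": 0, "dz": 0.001, "yaw": 0}, {"dx": 0.058, "dy": 0, "dz": 0.001, "yaw": 0}])

```text
time_s: 9.75
tcp_pos: [552.0, 275.5, 52.4]
tool_rot: [-1.048, 1.308, 1.036]
contact_force: [-15.8, -4.3, 16.2]
width: 39.3
```

Request:
jog_arm(motion=[{"dx": 0.002, "dy": 0, "dz": 0, "yaw": 0}, {"dx": 0.004, "dy": 0, "dz": 0, "yaw": 0}, {"dx": 0.006, "dy": 0, "dz": 0, "yaw": 0}])

```text
time_s: 10.05
tcp_pos: [551.6, 276.2, 49.8]
tool_rot: [-1.047, 1.309, 1.038]
contact_force: [-13.9, -3.3, 11.8]
width: 39.2
```

Request:
jog_arm(motion=[{"dx": 0.002, "dy": 0, "dz": 0, "yaw": 0}, {"dx": 0.004, "dy": 0, "dz": 0, "yaw": 0}, {"dx": 0.006, "dy": 0, "dz": 0, "yaw": 0}, {"dx": 0.008, "dy": 0, "dz": 0, "yaw": 0}])

```text
time_s: 10.45
tcp_pos: [550.9, 277.0, 44.9]
tool_rot: [-1.046, 1.31, 1.04]
contact_force: [-12.3, -1.6, 10.3]
width: 38.8
```

Run:
```python
from h import *
p=ctrl.snapshot("scene");s=ctrl.read_state();print(s["tcp_pos"],s["contact_force"],s["width"])
cv2.imwrite("pics/c5.png",cv2.resize(p["img"][180:340,320:480],None,fx=3.5,fy=3.5))
```

```text
[550.84022273 277.01763434  44.49585808] [-11.42897586  -1.65248412  10.42515853] 38.72017646019615
```

View pics/c5.png

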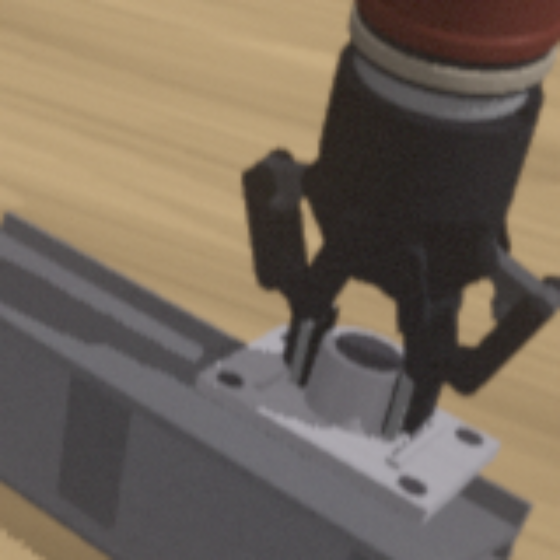

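The cover is tilting onto the slope as intended, at crop (350,420). Lower a bit more, then release.

Request:
jog_arm(motion=[{"dx": 0.002, "dy": 0, "dz": 0, "yaw": 0}, {"dx": 0.004, "dy": 0, "dz": 0, "yaw": 0}, {"dx": 0.006, "dy": 0, "dz": 0, "yaw": 0}, {"dx": 0.007, "dy": 0, "dz": 0, "yaw": 0}])

```text
time_s: 10.9
tcp_pos: [550.4, 277.8, 40.5]
tool_rot: [-1.045, 1.311, 1.042]
contact_force: [-11.6, -2.8, 12.9]
width: 38.8
```

Request:
jog_arm(hand=100, motion=[{"dx": 0, "dy": 0, "dz": 0, "yaw": 0}, {"dx": 0, "dy": 0, "dz": 0, "yaw": 0}, {"dx": 0, "dy": 0, "dz": 0, "yaw": 0}, {"dx": 0, "dy": 0, "dz": 0, "yaw": 0}, {"dx": 0, "dy": 0, "dz": 0, "yaw": 0}, {"dx": -0.03, "dy": 0, "dz": 0, "yaw": 0}, {"dx": -0.07, "dy": 0, "dz": 0, "yaw": 0}, {"dx": -0.11, "dy": 0, "dz": 0, "yaw": 0}, {"dx": -0.12, "dy": 0, "dz": 0, "yaw": 0}])

```text
time_s: 11.8
tcp_pos: [553.6, 279.3, 166.7]
tool_rot: [-1.046, 1.301, 1.038]
contact_force: [0.3, -0.4, 0.0]
width: 85.4
```

Run:
```python
from h import *
# to second cover: 674.5,-192.1, cover yaw -19.5 -> jaw 70.5
plan([674.5,-192.1,160-ZO],70.5);plan([674.5,-192.1,33.6-ZO],70.5)
p=ctrl.snapshot("scene");s=ctrl.read_state();print(s["tcp_pos"],s["contact_force"],s["width"])
C2=[T.apply(P) for P in COVER]
for d in ctrl.outline_of(p,"cover_a"):
    if d["point"][1]>300: 
        v0=np.r_[slope_w(40,75,0),np.radians(-12.85)];v,c=fit([(p,d["region"])],C2,v0)
        im=p["img"].copy();k=(mask(p,C2,v0)>.5).astype(np.uint8);cc,_=cv2.findContours(k,0,1);cv2.drawContours(im,cc,-1,(0,255,0),1)
        print(d["score"],d["point"],v0.round(1),v.round(1),c)
        cv2.imwrite("pics/c6.png",cv2.resize(im[200:340,320:480],None,fx=3.5,fy=3.5))
```

```text
tcp [553.6 279.3 166.7] jaw deg 77.2 -> d [ 0.0449 -0.222  -0.4329] yaw 6.7 (or  -173.3 )
tcp [553.6 279.3 166.7] jaw deg 77.2 -> d [ 0.1713 -0.2211 -0.433 ] yaw 6.7 (or  -173.3 )
[553.4071025  279.21761054 166.26493761] [1.68953987 0.87038676 1.52266917] 85.55011352171209
0.59 [294.6, 429.8] [ 5.639e+02  2.759e+02  4.200e+01 -2.000e-01] [ 5.497e+02  2.852e+02  4.840e+01 -1.000e-01] 0.2823996677223405
```

View pics/c6.png

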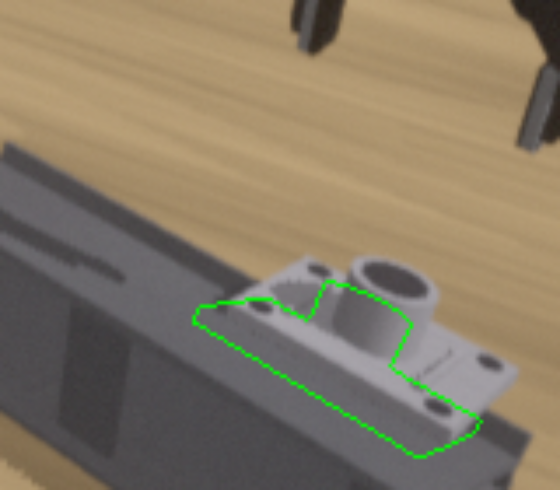

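The front edge caught on top of the lip: the level plate overhangs it before tilting. So covers must be let down further uphill and slide back. I'll go to the second cover next, which clears both views of the first for measuring.

Request:
jog_arm(motion=[{"dx": 0, "dy": -0.222, "dz": -0.433, "yaw": 6.7}, {"dx": 0, "dy": -0.222, "dz": -0.433, "yaw": 6.7}, {"dx": 0, "dy": -0.222, "dz": -0.433, "yaw": 6.7}, {"dx": 0, "dy": -0.222, "dz": -0.433, "yaw": 6.7}, {"dx": 0, "dy": -0.222, "dz": -0.433, "yaw": 6.7}, {"dx": 0.045, "dy": -0.222, "dz": -0.433, "yaw": 6.7}, {"dx": 0.045, "dy": -0.222, "dz": -0.433, "yaw": 6.7}, {"dx": 0.045, "dy": -0.222, "dz": -0.433, "yaw": 6.7}, {"dx": 0.045, "dy": -0.222, "dz": -0.433, "yaw": 6.7}, {"dx": 0.045, "dy": -0.222, "dz": -0.433, "yaw": 6.7}, {"dx": 0.045, "dy": -0.222, "dz": -0.433, "yaw": 6.7}, {"dx": 0.045, "dy": -0.222, "dz": -0.433, "yaw": 6.7}])

```text
time_s: 13.1
tcp_pos: [671.1, -193.0, 116.1]
tool_rot: [-0.953, 1.353, 0.955]
contact_force: [0.6, 0.5, -1.4]
width: 85.2
```

```bash
cat >> h.py <<'E'
def tiltfit(obs,v0):
    "v: slope-frame x,y,z of cover origin, tilt off board (deg, + = front edge up), yaw(deg)"
    def world(v): 
        r=R.from_euler('y',v[3],degrees=True)*R.from_euler('z',v[4],degrees=True)
        return [np.array([slope_w(*q) for q in r.apply(P)+v[:3]]) for P in COVER]
    def c(v):
        return sum(np.abs(mask(p,world(v),np.zeros(4))-r).sum()/r.sum() for p,r in obs)
    v0=np.array(v0,float)
    r=minimize(c,v0,method='Nelder-Mead',options=dict(initial_simplex=np.vstack([v0]+[v0+np.eye(5)[i]*[8,8,5,8,5][i] for i in range(5)]),maxiter=400))
    return r.x,r.fun
def slopecovers(p):
    return [d for d in ctrl.outline_of(p,"cover_a") if np.hypot(*(np.array(d["point"])-((295,384) if p["origin"][0]>800 else (154,171))))<90]
E
python3 - <<'E'
from h import *
plan([674.5,-192.1,33.6-ZO],70.5)
a=ctrl.snapshot("scene");b=ctrl.snapshot("top")
A=slopecovers(a);B=slopecovers(b)
for d in A+B: print(d["score"],d["point"],d["region"].sum())
obs=[(p,D[0]["region"]) for p,D in((a,A),(b,B)) if D]
for v0 in([40,75,0,0,0],[28,75,8,10,0]): v,c=tiltfit(obs,v0);print(v.round(1),c,slope_w(*v[:3]).round(1))
cv2.imwrite("pics/c7.png",np.hstack([cv2.resize(a["img"][200:340,330:480],None,fx=2.6,fy=2.6),cv2.resize(b["img"][80:220,90:240],None,fx=2.6,fy=2.6)]))
E
```

```text
tcp [ 671.1 -193.   116.1] jaw deg 70.4 -> d [ 0.1195 -0.0031  0.002 ] yaw -0.1 (or  179.9 )
0.61 [297.6, 429.2] 2338
0.62 [174.6, 136.2] 1551
[ 1.  73.4  8.8 11.8 -0.3] 0.14271259398102082 [526.3 282.8  30.1]
[ 1.9 74.6 10.2 15.6  0.9] 0.09160842746237664 [526.6 284.   31.8]
```

View pics/c7.png

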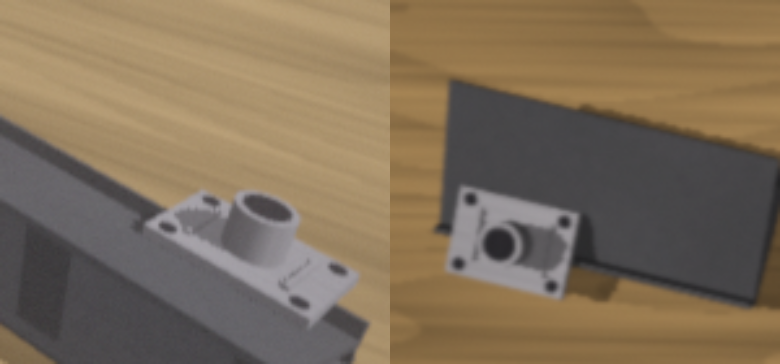

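The first cover now straddles the lip, with its origin at slope x≈2 and tilted about 15° off the board. It is static between the two shots (neck still near scene px 432, 280). I'm above cover 2, so I'll grip it now.

Request:
jog_arm(hand=100, motion=[{"dx": 0.04, "dy": -0.003, "dz": 0.002, "yaw": 0}, {"dx": 0.075, "dy": -0.003, "dz": 0.002, "yaw": 0}, {"dx": 0.095, "dy": -0.003, "dz": 0.002, "yaw": 0}, {"dx": 0.108, "dy": -0.003, "dz": 0.002, "yaw": 0}, {"dx": 0.116, "dy": -0.003, "dz": 0.002, "yaw": 0}, {"dx": 0.119, "dy": -0.003, "dz": 0.002, "yaw": 0}, {"dx": 0.119, "dy": -0.003, "dz": 0.002, "yaw": 0}])

```text
time_s: 14.0
tcp_pos: [676.9, -190.6, 1.1]
tool_rot: [-0.959, 1.349, 0.953]
contact_force: [-0.4, -0.1, 0.3]
width: 85.0
```

Request:
jog_arm(hand=0, grip_force=40, motion=[{"dx": 0, "dy": 0, "dz": 0, "yaw": 0}, {"dx": 0, "dy": 0, "dz": 0, "yaw": 0}, {"dx": 0, "dy": 0, "dz": 0, "yaw": 0}, {"dx": 0, "dy": 0, "dz": 0, "yaw": 0}, {"dx": 0, "dy": 0, "dz": 0, "yaw": 0}, {"dx": 0, "dy": 0, "dz": 0, "yaw": 0}])

```text
time_s: 14.6
tcp_pos: [677.7, -191.3, 2.5]
tool_rot: [-0.961, 1.348, 0.951]
contact_force: [-1.1, -1.0, 5.7]
width: 38.8
```

Request:
jog_arm(motion=[{"dx": -0.02, "dy": 0, "dz": 0, "yaw": 0}, {"dx": -0.06, "dy": 0, "dz": 0, "yaw": 0}, {"dx": -0.1, "dy": 0, "dz": 0, "yaw": 0}, {"dx": -0.14, "dy": 0, "dz": 0, "yaw": 0}, {"dx": -0.14, "dy": 0, "dz": 0, "yaw": 0}])

```text
time_s: 15.1
tcp_pos: [680.6, -191.9, 149.9]
tool_rot: [-0.968, 1.341, 0.942]
contact_force: [1.1, 0.2, -1.4]
width: 38.6
```

Run:
```python
from h import *
s=ctrl.read_state();print(s["time_s"],s["width"],s["contact_force"])
t=slope_w(64,-72,27.6)+[0,0,6-ZO];print(t)
plan(t+[0,0,70],77.15)
```

```text
15.1 38.558125905179224 [ 1.05588479  0.22358697 -1.38789392]
[537.97038272 131.04567967  46.90230114]
tcp [ 680.6 -191.9  149.9] jaw deg 70.6 -> d [0.0283 0.2423 0.2573] yaw -6.5 (or  173.5 )
```

Request:
jog_arm(motion=[{"dx": 0, "dy": 0.03, "dz": 0.03, "yaw": -6.5}, {"dx": 0, "dy": 0.06, "dz": 0.06, "yaw": -6.5}, {"dx": 0, "dy": 0.09, "dz": 0.095, "yaw": -6.5}, {"dx": 0, "dy": 0.12, "dz": 0.13, "yaw": -6.5}, {"dx": 0, "dy": 0.15, "dz": 0.16, "yaw": -6.5}, {"dx": 0, "dy": 0.18, "dz": 0.19, "yaw": -6.5}, {"dx": 0, "dy": 0.21, "dz": 0.22, "yaw": -6.5}, {"dx": 0, "dy": 0.23, "dz": 0.245, "yaw": -6.5}, {"dx": 0.005, "dy": 0.242, "dz": 0.257, "yaw": -6.5}, {"dx": 0.02, "dy": 0.242, "dz": 0.257, "yaw": -6.5}, {"dx": 0.028, "dy": 0.242, "dz": 0.257, "yaw": -6.5}, {"dx": 0.028, "dy": 0.242, "dz": 0.257, "yaw": -6.5}])

```text
time_s: 16.3
tcp_pos: [536.6, 129.4, 113.8]
tool_rot: [-1.052, 1.304, 1.029]
contact_force: [-0.4, -0.4, -2.8]
width: 38.6
```

Run:
```python
from h import *
s=ctrl.read_state();print(s["time_s"],s["width"],s["contact_force"])
t=slope_w(64,-72,33)+[0,0,6-ZO];print(t)
plan(t+[0,0,30],77.15);plan(t,77.15)
p=ctrl.snapshot("scene")
for h in(27,33,37):
    for d in slopecovers(p):
        v0=np.r_[s["tcp_pos"]+[0,0,ZO-6-h],np.radians(-12.85)]
        print(h,d["score"],d["point"],np.abs(mask(p,COVER,v0)-d["region"]).sum()/d["region"].sum())
```

```text
16.3 38.56332012077886 [-0.36876529 -0.44017469 -2.76776843]
[535.33800248 131.64615802  51.57883832]
tcp [536.6 129.4 113.8] jaw deg 77.0 -> d [0.0321 0.0021 0.0021] yaw -0.1 (or  179.9 )
tcp [536.6 129.4 113.8] jaw deg 77.0 -> d [0.0621 0.0025 0.0023] yaw -0.1 (or  179.9 )
27 0.64 [297.8, 429.0] 1.9873914760932236
27 0.56 [231.2, 342.5] 0.40041980238570624
33 0.64 [297.8, 429.0] 1.983533782136944
33 0.56 [231.2, 342.5] 0.2255178416013925
37 0.64 [297.8, 429.0] 1.9874250943412082
37 0.56 [231.2, 342.5] 0.30190754108431883
```

Request:
jog_arm(grip_force=20, hand=0, motion=[{"dx": 0.015, "dy": 0.002, "dz": 0.002, "yaw": 0}, {"dx": 0.03, "dy": 0.002, "dz": 0.002, "yaw": 0}, {"dx": 0.038, "dy": 0.002, "dz": 0.002, "yaw": 0}, {"dx": 0.042, "dy": 0.002, "dz": 0.002, "yaw": 0}, {"dx": 0.045, "dy": 0.002, "dz": 0.002, "yaw": 0}, {"dx": 0.047, "dy": 0.002, "dz": 0.002, "yaw": 0}, {"dx": 0.049, "dy": 0.002, "dz": 0.002, "yaw": 0}])

```text
time_s: 17.2
tcp_pos: [538.3, 131.9, 69.0]
tool_rot: [-1.053, 1.299, 1.026]
contact_force: [-4.6, -0.7, 3.1]
width: 38.6
```

Request:
jog_arm(motion=[{"dx": 0.002, "dy": 0, "dz": 0, "yaw": 0}, {"dx": 0.004, "dy": 0, "dz": 0, "yaw": 0}, {"dx": 0.006, "dy": 0, "dz": 0, "yaw": 0}, {"dx": 0.008, "dy": 0, "dz": 0, "yaw": 0}])

```text
time_s: 17.6
tcp_pos: [537.5, 132.1, 63.4]
tool_rot: [-1.052, 1.301, 1.028]
contact_force: [-12.8, 0.3, 13.3]
width: 38.5
```

Run:
```python
from h import *
p=ctrl.snapshot("scene");t=slope_w(64,-72,33)+[0,0,6-ZO];plan(t,77.15);plan(slope_w(50,-72,33)+[0,0,6-ZO],77.15)
for d in slopecovers(p):
    if d["point"][1]<390: print(d["score"],tiltfit([(p,d["region"])],[60,-72,5,-10,0]))
```

```text
tcp [537.5 132.1  63. ] jaw deg 77.1 -> d [ 0.0114  0.0022 -0.0009] yaw -0.1 (or  179.9 )
tcp [537.5 132.1  63. ] jaw deg 77.1 -> d [ 0.0182  0.0144 -0.0009] yaw -0.1 (or  179.9 )
0.63 (array([ 53.17567521, -71.94192017,  11.82346496,  18.46013386,
         2.24199468]), np.float64(0.20436299590899465))
```

Request:
jog_arm(motion=[{"dx": 0.002, "dy": 0, "dz": 0, "yaw": 0}, {"dx": 0.004, "dy": 0, "dz": 0, "yaw": 0}, {"dx": 0.006, "dy": 0, "dz": 0, "yaw": 0}, {"dx": 0.008, "dy": 0, "dz": 0, "yaw": 0}, {"dx": 0.01, "dy": 0, "dz": 0, "yaw": 0}, {"dx": 0.012, "dy": 0, "dz": 0, "yaw": 0}])

```text
time_s: 18.3
tcp_pos: [537.1, 132.2, 52.6]
tool_rot: [-1.052, 1.303, 1.03]
contact_force: [-8.3, -1.4, 6.2]
width: 38.7
```

Run:
```python
from h import *
p=ctrl.snapshot("scene");t=slope_w(64,-72,33)+[0,0,6-ZO];plan(t,77.15);plan(slope_w(50,-72,33)+[0,0,6-ZO],77.15)
for d in slopecovers(p):
    if d["point"][1]<390: print(d["score"],tiltfit([(p,d["region"])],[60,-72,2,4,0]))
```

```text
tcp [537.1 132.2  52.2] jaw deg 77.1 -> d [ 0.0006  0.0016 -0.001 ] yaw -0.1 (or  179.9 )
tcp [537.1 132.2  52.2] jaw deg 77.1 -> d [ 0.0074  0.0138 -0.0009] yaw -0.1 (or  179.9 )
0.94 (array([ 53.92495772, -69.52760432,   5.81064031,   8.5545469 ,
         1.14874016]), np.float64(0.21426562016485212))
```

Request:
jog_arm(motion=[{"dx": 0.002, "dy": 0, "dz": 0, "yaw": 0}, {"dx": 0.004, "dy": 0, "dz": 0, "yaw": 0}, {"dx": 0.005, "dy": 0, "dz": 0, "yaw": 0}])

```text
time_s: 18.7
tcp_pos: [537.3, 132.2, 48.6]
tool_rot: [-1.053, 1.303, 1.03]
contact_force: [-5.2, -0.6, 3.5]
width: 38.8
```

Request:
jog_arm(hand=100, motion=[{"dx": 0, "dy": 0, "dz": 0, "yaw": 0}, {"dx": 0, "dy": 0, "dz": 0, "yaw": 0}, {"dx": 0, "dy": 0, "dz": 0, "yaw": 0}, {"dx": 0, "dy": 0, "dz": 0, "yaw": 0}, {"dx": 0, "dy": 0, "dz": 0, "yaw": 0}, {"dx": -0.03, "dy": 0, "dz": 0, "yaw": 0}, {"dx": -0.07, "dy": 0, "dz": 0, "yaw": 0}, {"dx": -0.11, "dy": 0, "dz": 0, "yaw": 0}, {"dx": -0.12, "dy": 0, "dz": 0, "yaw": 0}])

```text
time_s: 19.6
tcp_pos: [538.8, 133.6, 174.7]
tool_rot: [-1.056, 1.294, 1.024]
contact_force: [0.7, 0.4, 0.2]
width: 85.6
```

Run:
```python
from h import *
p=ctrl.snapshot("scene");b=ctrl.snapshot("top")
for d in slopecovers(b): print("top",d["score"],d["point"])
for d in slopecovers(p):
    L=d["point"][1]>390; print(d["score"],d["point"],[np.round(x,2) for x in tiltfit([(p,d["region"])],[2,74,10,15,0] if L else [42,-72,0,0,0])])
```

```text
top 0.92 [166.8, 145.5]
top 0.56 [176.5, 209.7]
0.82 [298.0, 428.5] [array([ 3.24, 74.55, 10.89, 16.18, -0.46]), np.float64(0.03)]
0.68 [258.2, 346.5] [array([ 41.76, -69.53,  -0.53,  -1.25,   2.47]), np.float64(0.06)]
```

Cover 2 is seated: slope x 41.8, z −0.5, tilt −1°. Now regrip cover 1, which is straddling the lip.

Run:
```python
from h import *
g=slope_w(3.24+28*.279,74.5,10.9+28*.96);print(g)
t=g+[0,0,6-ZO];plan(t+[0,0,60],77.15);plan(t,77.15)
```

```text
[520.88344794 285.20666596  60.24443975]
tcp [535.  133.1 167.1] jaw deg 77.1 -> d [0.0765 0.0486 0.1456] yaw -0.0 (or  180.0 )
tcp [535.  133.1 167.1] jaw deg 77.1 -> d [0.1365 0.0493 0.1459] yaw -0.0 (or  180.0 )
```

Request:
jog_arm(hand=100, motion=[{"dx": 0, "dy": 0.016, "dz": 0.048, "yaw": 0}, {"dx": 0, "dy": 0.032, "dz": 0.096, "yaw": 0}, {"dx": 0.01, "dy": 0.049, "dz": 0.14, "yaw": 0}, {"dx": 0.04, "dy": 0.049, "dz": 0.146, "yaw": 0}, {"dx": 0.07, "dy": 0.049, "dz": 0.146, "yaw": 0}, {"dx": 0.077, "dy": 0.049, "dz": 0.146, "yaw": 0}, {"dx": 0.077, "dy": 0.049, "dz": 0.146, "yaw": 0}])

```text
time_s: 20.5
tcp_pos: [518.3, 284.6, 85.1]
tool_rot: [-1.051, 1.311, 1.034]
contact_force: [-0.5, -0.0, 0.3]
width: 85.4
```

Run:
```python
from h import *
plan(slope_w(3.24+28*.279,74.5,10.9+28*.96)+[0,0,6-ZO],77.15)
```

```text
tcp [518.3 284.6  85.1] jaw deg 77.1 -> d [ 0.0558 -0.0021  0.0017] yaw -0.0 (or  180.0 )
```

Request:
jog_arm(motion=[{"dx": 0.02, "dy": -0.002, "dz": 0.002, "yaw": 0}, {"dx": 0.035, "dy": -0.002, "dz": 0.002, "yaw": 0}, {"dx": 0.045, "dy": -0.002, "dz": 0.002, "yaw": 0}, {"dx": 0.052, "dy": -0.002, "dz": 0.002, "yaw": 0}, {"dx": 0.055, "dy": -0.002, "dz": 0.002, "yaw": 0}, {"dx": 0.055, "dy": -0.002, "dz": 0.002, "yaw": 0}])

```text
time_s: 21.1
tcp_pos: [520.9, 285.5, 30.1]
tool_rot: [-1.051, 1.311, 1.033]
contact_force: [-0.7, -0.4, -0.6]
width: 85.7
```

Request:
jog_arm(hand=0, grip_force=40, motion=[{"dx": 0, "dy": 0, "dz": 0, "yaw": 0}, {"dx": 0, "dy": 0, "dz": 0, "yaw": 0}, {"dx": 0, "dy": 0, "dz": 0, "yaw": 0}, {"dx": 0, "dy": 0, "dz": 0, "yaw": 0}, {"dx": 0, "dy": 0, "dz": 0, "yaw": 0}, {"dx": 0, "dy": 0, "dz": 0, "yaw": 0}])

```text
time_s: 21.7
tcp_pos: [521.2, 285.7, 30.9]
tool_rot: [-1.051, 1.311, 1.033]
contact_force: [-2.4, 0.0, 4.8]
width: 38.7
```

Request:
jog_arm(motion=[{"dx": -0.02, "dy": 0, "dz": 0, "yaw": 0}, {"dx": -0.05, "dy": 0, "dz": 0, "yaw": 0}, {"dx": -0.07, "dy": 0, "dz": 0, "yaw": 0}, {"dx": -0.07, "dy": -0.025, "dz": 0, "yaw": 0}, {"dx": -0.07, "dy": -0.048, "dz": 0, "yaw": 0}, {"dx": -0.07, "dy": -0.048, "dz": 0, "yaw": 0}])

```text
time_s: 22.3
tcp_pos: [569.2, 274.6, 100.1]
tool_rot: [-1.051, 1.311, 1.031]
contact_force: [-0.4, -0.1, -4.2]
width: 38.7
```

Run:
```python
from h import *
s=ctrl.read_state();print(s["width"],s["contact_force"])
plan(slope_w(64,72,29)+[0,0,6-ZO],77.15)
p=ctrl.snapshot("scene")
v0=[64,72,40,20,0]
for d in slopecovers(p):
    if d["point"][1]>380: print(d["score"],d["point"],[np.round(x,2) for x in tiltfit([(p,d["region"])],v0)])
```

```text
38.74196054240915 [-0.4181075  -0.13245095 -4.23386751]
tcp [569.2 274.6 100.1] jaw deg 77.0 -> d [ 0.052  -0.0004 -0.0024] yaw -0.1 (or  179.9 )
0.91 [280.4, 422.8] [array([66.68, 72.  , 42.89, 15.32,  0.24]), np.float64(0.13)]
```

Request:
jog_arm(grip_force=20, hand=0, motion=[{"dx": 0.015, "dy": 0, "dz": -0.002, "yaw": 0}, {"dx": 0.028, "dy": 0, "dz": -0.002, "yaw": 0}, {"dx": 0.034, "dy": 0, "dz": -0.002, "yaw": 0}, {"dx": 0.037, "dy": 0, "dz": -0.002, "yaw": 0}, {"dx": 0.039, "dy": 0, "dz": -0.002, "yaw": 0}, {"dx": 0.041, "dy": 0, "dz": -0.002, "yaw": 0}, {"dx": 0.043, "dy": 0, "dz": -0.002, "yaw": 0}])

```text
time_s: 23.1
tcp_pos: [566.6, 273.0, 57.4]
tool_rot: [-1.05, 1.313, 1.034]
contact_force: [-6.2, -1.8, 5.3]
width: 38.5
```

Request:
jog_arm(motion=[{"dx": 0.002, "dy": 0, "dz": 0, "yaw": 0}, {"dx": 0.004, "dy": 0, "dz": 0, "yaw": 0}, {"dx": 0.006, "dy": 0, "dz": 0, "yaw": 0}, {"dx": 0.008, "dy": 0, "dz": 0, "yaw": 0}])

```text
time_s: 23.5
tcp_pos: [565.6, 273.3, 51.3]
tool_rot: [-1.049, 1.315, 1.036]
contact_force: [-10.3, -1.4, 6.9]
width: 38.9
```

Run:
```python
from h import *
plan(slope_w(64,72,29)+[0,0,6-ZO],77.15)
p=ctrl.snapshot("scene")
for d in slopecovers(p):
    if d["point"][1]>380: print(d["score"],d["point"],[np.round(x,2) for x in tiltfit([(p,d["region"])],[64,72,3,5,0])])
```

```text
tcp [565.6 273.3  51.3] jaw deg 77.1 -> d [ 0.0032 -0.004  -0.0008] yaw -0.1 (or  179.9 )
0.83 [300.5, 414.2] [array([60.55, 74.04,  5.5 ,  5.85,  1.45]), np.float64(0.13)]
```

Request:
jog_arm(motion=[{"dx": 0.002, "dy": 0, "dz": 0, "yaw": 0}, {"dx": 0.003, "dy": 0, "dz": 0, "yaw": 0}])

```text
time_s: 23.8
tcp_pos: [565.6, 273.5, 50.5]
tool_rot: [-1.049, 1.315, 1.037]
contact_force: [-9.0, -3.1, 8.6]
width: 39.0
```

Request:
jog_arm(hand=100, motion=[{"dx": 0, "dy": 0, "dz": 0, "yaw": 0}, {"dx": 0, "dy": 0, "dz": 0, "yaw": 0}, {"dx": 0, "dy": 0, "dz": 0, "yaw": 0}, {"dx": 0, "dy": 0, "dz": 0, "yaw": 0}, {"dx": 0, "dy": 0, "dz": 0, "yaw": 0}, {"dx": -0.03, "dy": 0, "dz": 0, "yaw": 0}, {"dx": -0.07, "dy": 0, "dz": 0, "yaw": 0}, {"dx": -0.11, "dy": 0, "dz": 0, "yaw": 0}, {"dx": -0.15, "dy": 0, "dz": 0, "yaw": 0}, {"dx": -0.15, "dy": 0, "dz": -0.05, "yaw": 0}, {"dx": -0.15, "dy": 0, "dz": -0.1, "yaw": 0}, {"dx": -0.15, "dy": 0, "dz": -0.15, "yaw": 0}, {"dx": -0.15, "dy": 0, "dz": -0.2, "yaw": 0}, {"dx": -0.15, "dy": 0, "dz": -0.25, "yaw": 0}, {"dx": -0.15, "dy": 0, "dz": -0.3, "yaw": 0}, {"dx": -0.15, "dy": 0, "dz": -0.35, "yaw": 0}, {"dx": -0.15, "dy": 0, "dz": -0.4, "yaw": 0}])

```text
time_s: 25.5
tcp_pos: [475.8, -116.5, 205.0]
tool_rot: [-1.05, 1.315, 1.036]
contact_force: [1.5, 0.1, 1.4]
width: 85.3
```

Run:
```python
from h import *
p=ctrl.snapshot("scene");b=ctrl.snapshot("top")
A=sorted(slopecovers(p),key=lambda d:d["point"][1]);B=sorted(slopecovers(b),key=lambda d:-d["point"][1])
for D in(A,B): print([(d["score"],d["point"]) for d in D])
for i,y in enumerate((-70,72)):
    print([np.round(x,2) for x in tiltfit([(p,A[i]["region"])]+([(b,B[i]["region"])] if len(B)==2 else []),[42,y,0,0,0])])
cv2.imwrite("pics/c8.png",np.hstack([cv2.resize(p["img"][180:360,230:480],None,fx=1.6,fy=1.6),cv2.resize(b["img"][80:260,90:340],None,fx=1.6,fy=1.6)]))
```

```text
[(0.81, [259.1, 344.5]), (0.64, [302.8, 419.4])]
[(0.63, [168.6, 200.9]), (0.56, [156.9, 141.4])]
[array([ 39.17, -70.01,  -0.77,  -0.15,   0.77]), np.float64(0.11)]
[array([38.67, 73.76, -0.15,  0.12,  0.57]), np.float64(0.1)]
```

View pics/c8.png

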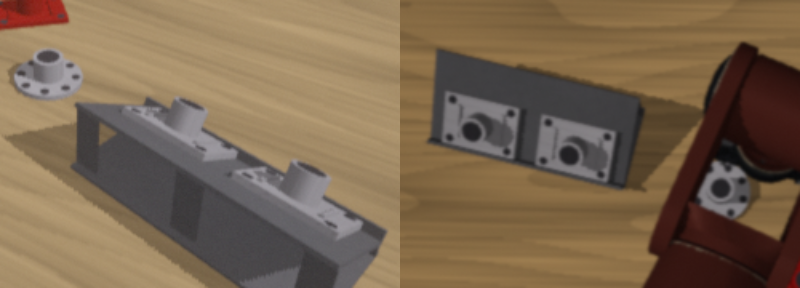

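Both covers lie flat on the slope against the lip, in both views, and the round cover is where it was. Handing in.

```bash
python3 -c "
from rig import ctrl
print(ctrl.close_job())"
```

```text
the job is handed in; nothing more can be done
None
```

Both rectangular covers are on the grey stand, side by side, neck out, flat on the board with a long edge against the lip. I handed the job in at about 26 s of the 58 s allowed.

| Last check, two-view fit (stand's frame) | x (mm) | y (mm) | z (mm) | Tilt off board | Turn from lip |
|---|---|---|---|---|---|
| Right-hand cover | 39.2 | -70.0 | -0.8 | -0.2° | 0.8° |
| Left-hand cover | 38.7 | 73.8 | -0.2 | 0.1° | 0.6° |

These are all inside the judged limits. I did not measure the covers' speed. I never touched the round cover, and the last picture shows it where it lay.

Three things went wrong or disagreed along the way:
- **Reported height:** the pictures showed the gripper about 37 mm higher than the reported TCP height implied. The first grip closed on air above the neck, so I worked with a corrected height from then on.
- **First placing:** I let the first cover down too close to the lip and it came to rest straddling it. I gripped it again and set it down further uphill, and it slid back to the lip.
- **Refused call:** the first move call was refused, most likely because some rows left out a field.

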